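# Hang the dust filter on the keeper hook

## Robot

A 6-joint arm with a two-finger parallel gripper is mounted at the origin on a cart in front of the work surface, level with it; the furniture and walls round the work are solid. World frame = base frame: x ahead of the robot, y to its left, z up, the work surface at z = 0. Lengths are in m, angles in degrees, forces in N, time in s.
With the tool pointing down it reaches from about 0.4 to 0.825 m from the base axis. Payload 7 kg.
Tool frame: the origin (TCP) lies at the very end of the fingers, on their centre line; the grasp point (between the pads) lies 19 mm behind it; z points along the fingers, y is the line along which they close (so a half turn about z gives the same grasp; the last joint's range is limited). The gripper opens to 88 mm and grips with 3 to 60 N. Pads are 19 mm wide; open, the fingers measure 130 mm over their backs; the gripper's body (78 mm by 193 mm) begins 47 mm behind the grasp point.
Start: joints at [89.502, 20.546, 0.682, 0, -70.136, -16.507], TCP at [0.197, 0.645, 0.227] pointing down, gripper open.
Joint ranges: [-176.03, 176.03], [-82.01, 121.73], [-58.28, 71.71], [-173.87, 95.51], [-174.79, -0.11], [-173.66, 173.66]. Speed limits (degrees/s): [136.94, 136.94, 172.46, 180, 180, 180].

## Interface

Orientations are given as [roll, pitch, yaw] about the fixed x, y, z axes, in that order (R = Rz(yaw) Ry(pitch) Rx(roll)).
In Python, from plant import r gives the robot as it stands. The module is installed in compiled form; this text tells all that it offers.
- The arm moves only by the tool jog_arm, never from a script. Its arguments are lists of equal length, an entry for each row: "travel": the shift along the tool's x, y, z each as a share of 50 cm, from -1 to 1, a list of three; "dr": the turn, a rotation vector about the tool's x, y, z each as a share of 360 degrees, from -1 to 1, a list of three; "claw": the opening, from 0 (shut) to 1 (fully open). A call has exactly 10 rows; each row is the pose to reach, as a shift and turn from the pose commanded when the call began, along the tool's axes at that moment, turning the shorter way round; what a row does not reach only later rows make up. A row lasts 1/8 s, in which the tool goes at most 62.5 mm and 10.7 degrees, less where a joint would pass 70% of its speed; a pose out of reach is approached as far as the arm can. A call with a number of a shift or a turn outside -1 to 1 is refused whole. A call with a gripper value outside its range is refused whole. The fingers move at their own pace and stop on an object; "newtons" is the grip in N (left out, the last holds). Time passes only in rows, so rows that repeat a pose let the fingers close, or fill a call up. It gives the time, the measured TCP pose, the force, the opening and the grip force at its end, in the units of the state.
- r.get_state(): the state, without advancing time (a new reading comes with each control period).
- r.capture(name): name is "scene" or "side" or "wrist"; returns a dict with "pixels" (384x512x3 uint8, red, green, blue), "range_z" (384x512 float32, m along the optical axis (not along the pixel's ray), 0 where there is no reading), "fx", "fy", "cx", "cy" (pixels), "position" and "attitude" of the camera in the world; the wrist camera has in their place "hand_eye" (4x4, takes a point from camera to tool coordinates, whose origin is the TCP and whose axes are the flange's). Camera axes: x right, y up, looking along -z (the intrinsics and any distortion apply to the point x, -y, -z); pixel columns grow to the right and rows downward; lengths in m; the calibration is good to about 2 mm. The wrist camera is an equidistant fisheye: a pixel r from the principal point sees the ray r / f radians off the axis. A picture is of the moment at which its call begins: read the wrist's pose just before it.
- r.close_job(): hands the job in; it is judged then, once.
Trained networks look in the newest picture that a camera, given by its name, has taken for a name from the list of things; names that differ only in an ending like _2 or _b are one class to them, and where a whole thing is asked for, a point or a joint stands for the part that bears it (a point fixed in the world has none). Each returns a list of dicts, best first, with "conf" (0 to 1); they miss things now and then, are a little off and sometimes report something else, mostly with a low value. They report only what shows in the picture. A call takes as long as a camera call.
- r.boxes_of(name, camera): "extent" ([left, top, right, bottom] in pixels, round what is visible of it).
- r.regions_of(name, camera): "pixels" (384x512 bool, what is visible of it) and "extent" ([left, top, right, bottom] in pixels, round what is visible of it).
- r.tip_of(name, camera): "at" ([column, row] in pixels: a listed point, or the origin of a listed thing).
The state is a dict: "time_s": time; "joints": joint angles; "qd": joint speeds; "joint_torque": joint torques, N m; "tcp_pos": TCP position; "eef_rot": TCP orientation; "contact_force": force on the tool from outside, world axes, zero at the start; "moment": the same for the moment, N m; "gripper_width": finger opening in m; "gripper_force": force on a finger pad.
Only numpy, scipy, OpenCV 4.12 (cv2) and the standard library are available. Lean on these libraries where they do the work, as an engineer would, in place of code of your own. Each camera call takes 0.05 s, during which the arm holds its last target. There are 200 camera calls.

## Task

The dust pot's filter is due for brushing out. Gripping it by its bail, turn it anticlockwise (seen from above) until the hidden bayonet lugs come to their slots, lift it straight out of the pot, and hang it by the bail on the hook over the catch tray, with the yellow gravity flap lifted to let the bail in and dropped shut again behind it. Do not wrench or bang the filter against the pot or the hook, keep it roughly upright, and leave the other things on the bench where they are.

Things in the scene. Friction and masses are not known exactly. Their poses are not given: they have to be found in the camera images.
- filter: Loose filter, 0.3 to 0.6 kg, at first locked in the pot. Orange round cover, 100 mm across, 6 mm thick; origin at the centre of its underside, z up along its axis. An upright steel bail stands on it. Below, a grey neck 65 mm across with three bayonet lugs (to 41 mm off the axis, 10 to 16 mm below the cover), then a paper cartridge 65 mm across down to z = -52 mm.
- bail_bar (a point): Middle of the bail's top bar, an 8 mm round bar, on its centre line, 64 mm above the filter's origin; axes as the filter's, y along the bar. The bail is a fixed stirrup: the bar between two upright flat cheeks, 16 mm wide along x and 6 mm thick, 40 mm apart inside and 52 mm over the outside, from the cover to 8 mm above the bar. Grip it across the cheeks from above.
- dust_pot: Blue dust pot, fixed to the bench by a 150 mm square foot plate. Origin on the bench under its axis. 104 mm across, bore 94 mm, rim 110 mm above the bench; the cover sits on the rim and hides the bayonet. Inlet stub, 45 mm across, on its +x side to 76 mm off the axis, 50 mm up.
- pot_mouth (a point): Centre of the pot's rim. The bayonet ring inside sits at an angle that cannot be seen or read: turned anticlockwise from its start by 40 to 80 degrees, different each time, the filter meets a firm stop. It lifts out freely at the stop and up to about 10 degrees before it; anywhere else the ring holds it after 2 to 3 mm. About 4 mm of side play.
- hook_stand: Fixed stand with the keeper hook. Origin on the bench under the hook's saddle; the hook points along -x of the stand. Aluminium catch tray 170 x 126 x 16 mm, x = -80 to +90 mm; 20 mm square grey mast at x = 78 to 98 mm, 190 mm high. The dark steel peg, 12 mm wide, underside 149 mm above the bench, runs from the mast to an upturned tip.
- saddle (a point): Bottom of the shallow V saddle between the hook's tip and the flap's clevis (which begins 21 mm behind it), 165 mm above the bench, axes as the stand's, x towards the mast. With the bail hung, the bar's centre line rests about 4 mm above this point and the cartridge clears the tray by about 45 mm.
- tip_face (a point): Middle of the front face of the hook's upturned tip: 24 mm in front (-x of the stand) of the saddle and 10 mm above it. The tip is 10 mm thick and 12 mm wide; its top is rounded, 20 mm above the saddle's bottom.
- flap_nose (a point): Underside of the free end of the yellow flap, a bar 14 mm wide and 4 mm thick, about 60 g. Shut, it is 32 mm in front of the saddle (8 mm in front of the tip face) and 20 mm above it. A bail bar that slides up the tip's face comes under it and lifts it; one that rises farther out misses it.
- flap (a joint): Angle of the yellow gravity flap, rad: 0 = shut, lying level on the tip; grows to 1.25 as its free end is lifted. It hinges freely 30 mm behind and 22 mm above the saddle, falls shut by its own weight and cannot go below 0.
- spray_can: Bystander: black and red spray can, 53 mm across, 162 mm high, origin at the centre of its foot.
- tape_measure: Bystander: yellow tape measure, 38 x 80 x 62 mm, origin at the centre of its underside.
- block_plane: Bystander: small block plane, 45 x 155 x 38 mm, origin at the centre of its sole.
- sanding_block: Bystander: brown sanding block, 64 x 114 x 31 mm, origin at the centre of its underside.
- dust_brush: Bystander: bench brush with wooden handle, 32 x 225 x 48 mm, origin at the centre of its underside.

How it is judged:
By the outcome, as a careful person would: the job done as asked, in the order asked, and still so for the second after the job is handed in, with the robot touching nothing.
It also fails if it takes over 61 s, if anything falls off the work surface, if the arm or the gripper's body presses on something with over 40 N, if the wrist force passes 120 N, or if a joint passes its speed limit or range.

## Working session

There is one attempt and no reset: what is moved stays moved. The work goes in short steps, Python scripts to look and compute and a tool call to move; the robot and the scene stay as the last step left them, time stands still between calls to the robot, and variables do not carry over. Pictures are saved under pics/ and viewed, at most 10 in all, crops included, and the job is handed in when it is done.

Besides the shell and the picture viewer there is one more tool, called after "Call:" as a command line: name --argument value ..., lists and objects as JSON in quotes. jog_arm: Moves the arm, as the interface text tells. Its arguments: {"type":"object","properties":{"travel":{"type":"array"},"dr":{"type":"array"},"claw":{"type":"array"},"newtons":{"type":"number"}},"required":["travel","dr","claw"]}

```bash
mkdir -p pics; cat > h.py <<'E'
import numpy as np,cv2
from scipy.spatial.transform import Rotation as R
from plant import r
def cap(n):
    s=r.get_state(); c=r.capture(n); c['s']=s; return c
def save(c,f,box=None,k=1):
    im=c['pixels'][...,::-1]
    if box: im=im[box[1]:box[3],box[0]:box[2]]
    cv2.imwrite('pics/'+f,cv2.resize(im,None,fx=k,fy=k,interpolation=cv2.INTER_CUBIC))
def rot(a):
    a=np.array(a,float)
    if a.shape==(3,3): return a
    if a.size==4: return R.from_quat(a).as_matrix()
    return R.from_euler('xyz',a,degrees=True).as_matrix()
def cloud(c):
    z=c['range_z']; v,u=np.mgrid[:384,:512]
    x=(u-c['cx'])/c['fx']*z; y=(v-c['cy'])/c['fy']*z
    P=np.stack([x,-y,-z],-1)
    return P@rot(c['attitude']).T+np.array(c['position'])
def proj(c,P):
    q=(np.array(P)-c['position'])@rot(c['attitude'])
    return [c['cx']+c['fx']*q[0]/-q[2], c['cy']-c['fy']*q[1]/-q[2]]
E
python3 - <<'E'
from h import *
for n in ['scene','side']:
    c=cap(n); save(c,n+'0.png',k=1.5); P=cloud(c)
    print(n,{k:np.round(c[k],3).tolist() for k in ['position','attitude','fx','fy','cx','cy']},[k for k in c if k not in('pixels','range_z')])
    for t in ['filter','bail_bar','dust_pot','pot_mouth','hook_stand','saddle','tip_face','flap_nose']:
        d=r.tip_of(t,n)[:1]
        for e in d:
            u,v=np.round(e['at']).astype(int); 
            print(t,np.round(e['at'],1),round(e['conf'],2),P[v,u].round(3) if 0<=u<512 and 0<=v<384 else '')
    for t in ['filter','dust_pot','hook_stand','flap','spray_can','tape_measure','block_plane','sanding_block','dust_brush']:
        d=r.regions_of(t,n)[:1]
        for e in d:
            m=e['pixels']&(c['range_z']>0); Q=P[m]
            print(t,round(e['conf'],2),np.percentile(Q,[2,50,98],axis=0).round(3).tolist())
s=r.get_state();print({k:np.round(s[k],3).tolist() for k in s})
E
```

```text
scene {'position': [-0.068, -0.543, 0.971], 'attitude': [43.224, 0.25, -51.796], 'fx': 381.052, 'fy': 381.052, 'cx': 256.612, 'cy': 188.428} ['fx', 'fy', 'cx', 'cy', 'position', 'attitude', 's']
filter [316.2 241.9] 0.87 [ 0.504 -0.294  0.116]
bail_bar [315.2 223.6] 0.87 [ 0.51  -0.28   0.177]
dust_pot [312.2 260.7] 0.67 [ 0.474 -0.306  0.07 ]
pot_mouth [314.5 235.3] 0.64 [ 0.521 -0.277  0.114]
hook_stand [233.  207.9] 0.94 [0.523 0.026 0.008]
saddle [231.6 172.4] 0.92 [-0.068 -0.543  0.971]
tip_face [222.4 174.6] 0.76 [0.617 0.159 0.007]
flap_nose [311.9 256.6] 0.67 [ 0.472 -0.305  0.09 ]
filter 0.83 [[0.471, -0.33, 0.112], [0.51, -0.289, 0.117], [0.558, -0.242, 0.18]]
dust_pot 0.58 [[0.429, -0.368, 0.003], [0.479, -0.307, 0.011], [0.572, -0.2, 0.11]]
hook_stand 0.91 [[0.448, -0.046, 0.003], [0.546, 0.015, 0.008], [0.626, 0.101, 0.191]]
flap 0.64 [[0.321, -0.48, 0.002], [0.375, -0.45, 0.023], [0.459, -0.419, 0.037]]
spray_can 0.97 [[0.696, -0.101, 0.006], [0.707, -0.085, 0.095], [0.732, -0.056, 0.163]]
tape_measure 0.65 [[0.322, -0.482, 0.003], [0.369, -0.454, 0.024], [0.453, -0.424
[... 1156 characters left out ...]
 0.021], [0.417, 0.332, 0.058], [0.448, 0.359, 0.068]]
block_plane 0.73 [[0.322, -0.479, 0.003], [0.375, -0.449, 0.024], [0.46, -0.422, 0.039]]
sanding_block 0.59 [[0.674, 0.137, 0.007], [0.723, 0.174, 0.031], [0.784, 0.215, 0.038]]
dust_brush 0.63 [[0.337, -0.083, 0.002], [0.374, -0.001, 0.043], [0.408, 0.121, 0.051]]
{'time_s': 1.8, 'joints': [89.501, 20.548, 0.68, -0.0, -70.135, -16.507], 'qd': [0.059, 0.025, -0.036, -0.027, -0.183, 0.025], 'joint_torque': [0.0, -58.237, 29.331, 7.003, 0.013, -0.0], 'tcp_pos': [0.197, 0.645, 0.227], 'eef_rot': [179.998, -0.0, -17.006], 'contact_force': [0.719, -0.176, 0.794], 'moment': [-0.015, 0.009, -0.079], 'gripper_force': 0.0, 'gripper_width': 0.088}
```

View pics/scene0.png

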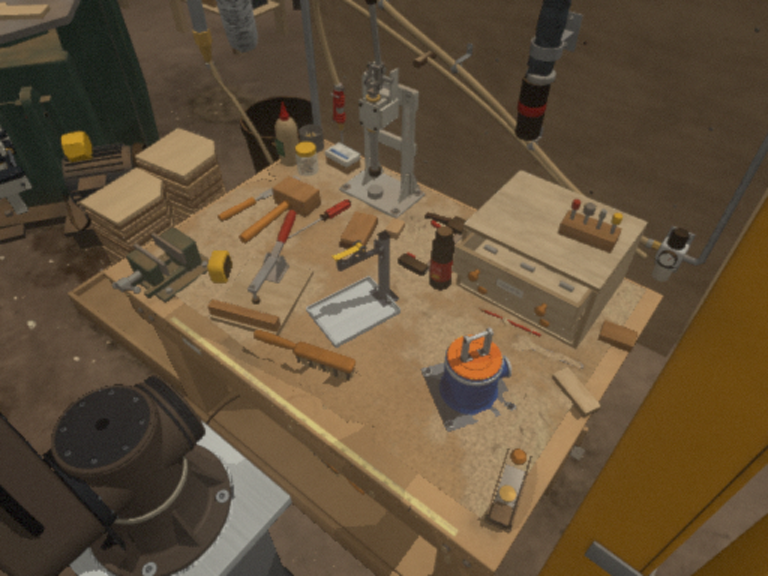

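View pics/side0.png

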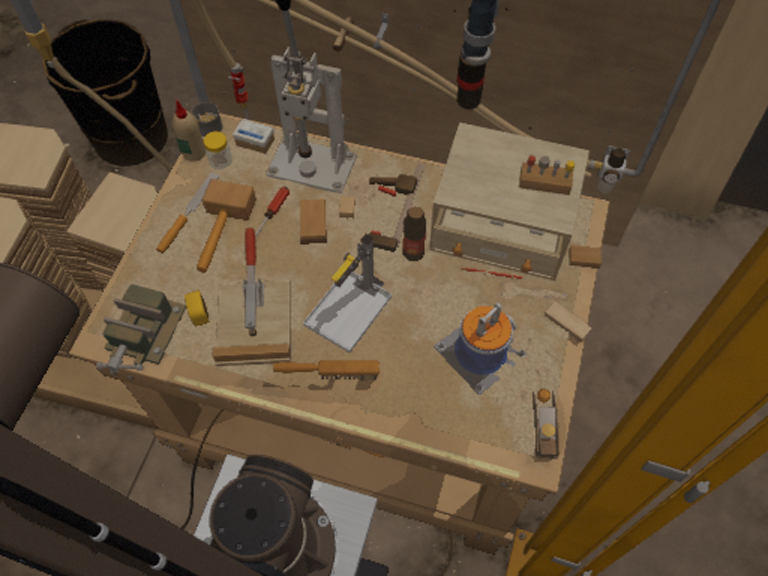

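```bash
python3 - <<'E'
from h import *
for n in ['scene','side']:
    c=cap(n); P=cloud(c); rgb=c['pixels'].astype(int)
    hsv=cv2.cvtColor(c['pixels'],cv2.COLOR_RGB2HSV)
    ok=c['range_z']>0
    near=lambda x,y,d: ok&(np.hypot(P[...,0]-x,P[...,1]-y)<d)
    m=near(.515,-.285,.09)&(hsv[...,1]>170)&(hsv[...,0]<20)&(P[...,2]>.10)&(P[...,2]<.13)
    Q=P[m]; h=cv2.convexHull(Q[:,:2].astype(np.float32)*1000); print(n,'cover',cv2.minEnclosingCircle(h),np.median(Q[:,2]))
    b=near(.515,-.285,.06)&(P[...,2]>.135); Q=P[b]; print('bail n',len(Q),'z',np.percentile(Q[:,2],[5,50,95]).round(3))
    rr=cv2.minAreaRect(Q[:,:2].astype(np.float32)*1000);print(rr)
    t=b&(P[...,2]>.17); Q=P[t];rr=cv2.minAreaRect(Q[:,:2].astype(np.float32)*1000);print('top',len(Q),rr, cv2.fitLine(Q[:,:2].astype(np.float32),cv2.DIST_HUBER,0,.01,.01).ravel())
    k=near(.55,.02,.13)&(P[...,2]>.12); Q=P[k]; print('hook n',len(Q))
    y=k&(hsv[...,1]>140)&(hsv[...,0]>15)&(hsv[...,0]<40); Q=P[y]
    print('yellow',len(Q),Q.mean(0).round(3),cv2.fitLine(Q[:,:2].astype(np.float32),cv2.DIST_HUBER,0,.01,.01).ravel(),cv2.minAreaRect(Q[:,:2].astype(np.float32)*1000),np.percentile(Q[:,2],[5,50,95]).round(3))
    g=k&~y; Q=P[g&(P[...,2]>.183)]; print('masttop',len(Q),cv2.minAreaRect(Q[:,:2].astype(np.float32)*1000))
    a=near(.53,.03,.14)&(P[...,2]>.004)&(P[...,2]<.03)&(hsv[...,1]<60)&(hsv[...,2]>120)
    Q=P[a]; print('tray',len(Q),cv2.minAreaRect(Q[:,:2].astype(np.float32)*1000))
    h=P[ok&(P[...,2]>.3)&(P[...,0]>.3)&(P[...,0]<1)&(abs(P[...,1])<.6)]; print('high',len(h),h.min(0) if len(h) else '',h.max(0) if len(h) else '')
    save(c,n+'c.png',(190,120,370,280),3.3)
E
```

```text
scene cover ((517.7684326171875, -286.2655944824219), 50.434532165527344) 0.11615115427849643
bail n 160 z [0.14  0.172 0.182]
((516.9024658203125, -285.546875), (17.015825271606445, 53.39636993408203), 59.58381271362305)
top 87 ((516.8342895507812, -285.5562744140625), (14.992774963378906, 53.23903274536133), 62.07344436645508) [ 0.886808   -0.46213803  0.5159973  -0.2858951 ]
hook n 475
yellow 89 [0.528 0.025 0.189] [ 0.9706782  -0.24038273  0.52836686  0.0252038 ] ((528.8095703125, 24.61334991455078), (19.52029037475586, 68.99089813232422), 74.51775360107422) [0.186 0.189 0.193]
masttop 76 ((558.672119140625, 14.885639190673828), (28.49809455871582, 130.36231994628906), 71.91168975830078)
tray 1081 ((531.8907470703125, 23.89635467529297), (129.15963745117188, 174.8079071044922), 73.9168701171875)
high 4061 [ 0.85701333 -0.53920912  0.30000776] [0.99973887 0.4949835  0.59301137]
side cover ((516.9052124023438, -283.12078857421875), 50.84971618652344) 0.11658428853272973
bail n 117 z [0.138 0.173 0.184]
((517.6593017578125, -283.74420166015625), (17.25180435180664, 54.225433349609375), 60.09543991088867)
top 67 ((517.6700439453125, -283.7330017089844), (16.763992309570312, 54.35323715209961), 60.692039489746094) [ 0.8908414  -0.45431438  0.5214387  -0.2853641 ]
hook n 364
yellow 99 [0.528 0.026 0.189] [ 0.96221095 -0.2723052   0.5280819   0.02596035] ((527.4808349609375, 26.65508270263672), (20.640764236450195, 67.90536499023438), 68.369873046875) [0.182 0.19  0.194]
masttop 71 ((559.8665161132812, 17.3946590423584), (28.875947952270508, 131.96145629882812), 76.34539031982422)
tray 976 ((532.2691650390625, 24.60456085205078), (129.5588836669922, 174.8317108154297), 72.09016418457031)
high 6182 [ 0.32629768 -0.59278715  0.30003204] [0.99984502 0.49392395 0.80790428]
```

Call:
jog_arm --travel '[[0.77,0.59,-0.08],[0.77,0.59,-0.08],[0.77,0.59,-0.08],[0.77,0.59,-0.08],[0.77,0.59,-0.08],[0.77,0.59,-0.08],[0.77,0.59,-0.08],[0.92,0.96,-0.08],[0.92,0.96,-0.08],[0.92,0.96,-0.08]]' --dr '[[0,0,0.2833],[0,0,0.2833],[0,0,0.2833],[0,0,0.2833],[0,0,0.2833],[0,0,0.2833],[0,0,0.2833],[0,0,0.2833],[0,0,0.2833],[0,0,0.2833]]' --claw '[1,1,1,1,1,1,1,1,1,1]' --newtons 40

```text
time_s: 3.15
tcp_pos: [0.4865, 0.1046, 0.266]
eef_rot: [-180.0, 0.0, -119.2]
contact_force: [2.2, 0.5, -0.7]
gripper_width: 0.0878
gripper_force: 0.0
```

```bash
cat >> h.py <<'E'
def go(p,yaw=None):
    s=r.get_state(); T=rot(s['eef_rot']); d=T.T@(np.array(p)-s['tcp_pos'])/.5
    y=s['eef_rot'][2]; print('t',round(s['time_s'],2),'tcp',np.round(s['tcp_pos'],4),np.round(s['eef_rot'],2),'travel',d.round(4), 'dr z',None if yaw is None else round(-((yaw-y+180)%360-180)/360,4))
E
python3 -c "
from h import *
go([.5172,-.285,.27],-119); go([.5172,-.285,.23],-119)"
```

```text
t 3.15 tcp [0.4865 0.1046 0.266 ] [-1.7997e+02  4.0000e-02 -1.1923e+02] travel [ 0.65   -0.4341 -0.0082] dr z -0.0006
t 3.15 tcp [0.4865 0.1046 0.266 ] [-1.7997e+02  4.0000e-02 -1.1923e+02] travel [ 0.6501 -0.4341  0.0718] dr z -0.0006
```

Call:
jog_arm --travel '[[0.65,-0.434,0.0],[0.65,-0.434,0.0],[0.65,-0.434,0.0],[0.65,-0.434,0.0],[0.65,-0.434,0.0],[0.65,-0.434,0.0],[0.65,-0.434,0.072],[0.65,-0.434,0.072],[0.65,-0.434,0.072],[0.65,-0.434,0.072]]' --dr '[[0,0,0],[0,0,0],[0,0,0],[0,0,0],[0,0,0],[0,0,0],[0,0,0],[0,0,0],[0,0,0],[0,0,0]]' --claw '[1,1,1,1,1,1,1,1,1,1]'

```text
time_s: 4.4
tcp_pos: [0.5195, -0.2822, 0.2313]
eef_rot: [-179.9, 0.0, -118.9]
contact_force: [0.7, 0.3, 0.1]
gripper_width: 0.0877
gripper_force: 0.0
```

```bash
python3 - <<'E'
from h import *
c=cap('wrist'); s=c['s']; save(c,'w1.png',k=1.5)
H=np.array(c['hand_eye']);print(H.round(3).tolist(),[k for k in c])
T=rot(s['eef_rot']);v,u=np.mgrid[:384,:512]
dx=(u-c['cx'])/c['fx'];dy=(v-c['cy'])/c['fy'];th=np.hypot(dx,dy);t=np.tan(np.minimum(th,1.4))/np.maximum(th,1e-9)
z=c['range_z'];p=np.stack([dx*t*z,-dy*t*z,-z],-1)
P=(p@H[:3,:3].T+H[:3,3])@T.T+s['tcp_pos']
ok=(z>0)&(th<1.3)
k=ok&(np.hypot(P[...,0]-.5172,P[...,1]+.285)<.05)&(P[...,2]>.14)&(P[...,2]<.2)
for lo in(.14,.176):
    Q=P[k&(P[...,2]>lo)];print(len(Q),cv2.minAreaRect(Q[:,:2].astype(np.float32)*1000),np.percentile(Q[:,2],[5,50,95]).round(3))
hsv=cv2.cvtColor(c['pixels'],cv2.COLOR_RGB2HSV)
m=ok&(hsv[...,1]>170)&(hsv[...,0]<20)&(P[...,2]>.10)&(P[...,2]<.13);Q=P[m];print(cv2.minEnclosingCircle(Q[:,:2].astype(np.float32)*1000),np.median(Q[:,2]))
go([.5172,-.285,.145],-119)
E
```

```text
[[-0.001, 0.957, 0.29, 0.079], [1.0, 0.001, 0.0, 0.0], [0.0, 0.29, -0.957, -0.158], [0.0, 0.0, 0.0, 1.0]] ['pixels', 'range_z', 'fx', 'fy', 'cx', 'cy', 'hand_eye', 's']
1237 ((518.7049560546875, -286.2994384765625), (16.6285457611084, 54.98991394042969), 61.21771240234375) [0.148 0.177 0.181]
757 ((518.618408203125, -286.5408020019531), (14.881898880004883, 54.976226806640625), 61.844303131103516) [0.176 0.178 0.182]
((566.533447265625, -307.8850402832031), 102.35443878173828) 0.11567164141199089
t 4.45 tcp [ 0.5194 -0.2821  0.2312] [-1.7987e+02  3.0000e-02 -1.1890e+02] travel [0.0073 0.0015 0.1724] dr z 0.0003
```

View pics/w1.png

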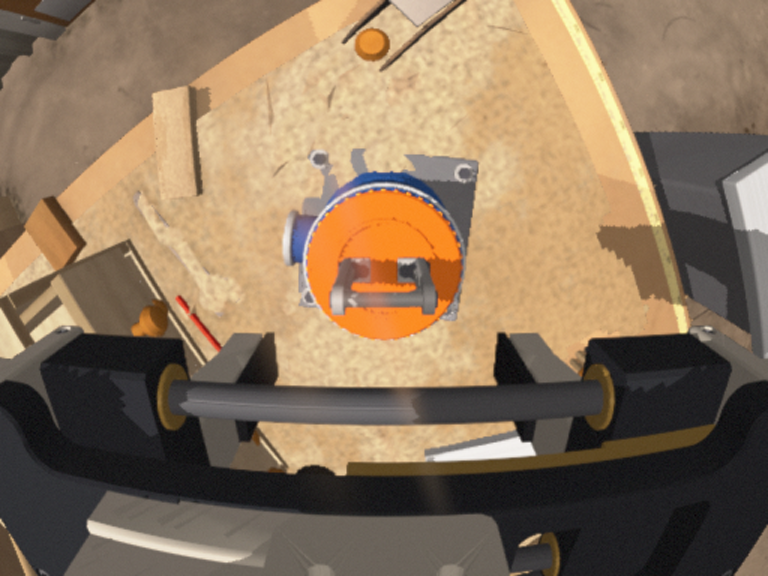

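Call:
jog_arm --travel '[[0.0073,-0.001,0.06],[0.0073,-0.001,0.12],[0.0073,-0.001,0.16],[0.0073,-0.001,0.178],[0.0073,-0.001,0.178],[0.0073,-0.001,0.178],[0.0073,-0.001,0.178],[0.0073,-0.001,0.178],[0.0073,-0.001,0.178],[0.0073,-0.001,0.178]]' --dr '[[0,0,0],[0,0,0],[0,0,0],[0,0,0],[0,0,0],[0,0,0],[0,0,0],[0,0,0],[0,0,0],[0,0,0]]' --claw '[1,1,1,1,1,0.55,0.5,0.5,0.4,0.4]' --newtons 40

```text
time_s: 5.7
tcp_pos: [0.5176, -0.2865, 0.1409]
eef_rot: [-180.0, 0.0, -119.0]
contact_force: [0.5, 0.2, 2.2]
gripper_width: 0.0516
gripper_force: 40.0
```

Call:
jog_arm --travel '[[0,0,0],[0,0,0],[0,0,0],[0,0,0],[0,0,0],[0,0,0],[0,0,0],[0,0,0],[0,0,0],[0,0,0]]' --dr '[[0,0,0],[0,0,0],[0,0,-0.01],[0,0,-0.02],[0,0,-0.03],[0,0,-0.04],[0,0,-0.05],[0,0,-0.06],[0,0,-0.07],[0,0,-0.07]]' --claw '[0.4,0.4,0.4,0.4,0.4,0.4,0.4,0.4,0.4,0.4]'

```text
time_s: 6.95
tcp_pos: [0.5187, -0.2871, 0.1409]
eef_rot: [-179.8, -0.0, -93.9]
contact_force: [4.8, -4.3, -1.7]
gripper_width: 0.0523
gripper_force: 40.0
```

```bash
cat > st.py <<'E'
from plant import r; import numpy as np
s=r.get_state();print({k:np.round(s[k],4).tolist() for k in ['time_s','tcp_pos','eef_rot','contact_force','moment','gripper_width','gripper_force']})
E
python3 st.py
```

```text
{'time_s': 6.95, 'tcp_pos': [0.5187, -0.2871, 0.1409], 'eef_rot': [-179.8256, -0.0361, -93.8705], 'contact_force': [4.7625, -4.3125, -1.7352], 'moment': [-1.5638, -1.7675, -1.1403], 'gripper_width': 0.0523, 'gripper_force': 39.9978}
```

Call:
jog_arm --travel '[[0,0,0],[0,0,0],[0,0,0],[0,0,0],[0,0,0],[0,0,0],[0,0,0],[0,0,0],[0,0,0],[0,0,0]]' --dr '[[0,0,-0.006],[0,0,-0.012],[0,0,-0.018],[0,0,-0.024],[0,0,-0.03],[0,0,-0.033],[0,0,-0.036],[0,0,-0.036],[0,0,-0.036],[0,0,-0.036]]' --claw '[0.4,0.4,0.4,0.4,0.4,0.4,0.4,0.4,0.4,0.4]'

```text
time_s: 8.2
tcp_pos: [0.5207, -0.2873, 0.1422]
eef_rot: [-179.7, -0.2, -80.8]
contact_force: [6.4, -4.0, 2.0]
gripper_width: 0.0351
gripper_force: 6.9
```

```bash
python3 st.py
```

```text
{'time_s': 8.2, 'tcp_pos': [0.5207, -0.2873, 0.1422], 'eef_rot': [-179.6556, -0.1971, -80.7602], 'contact_force': [6.4021, -4.0109, 2.0222], 'moment': [-1.2757, -2.8289, 0.0906], 'gripper_width': 0.0351, 'gripper_force': 6.935}
```

```bash
python3 - <<'E'
from h import *
c=cap('scene'); save(c,'s2.png',(220,130,420,280),4)
c=cap('wrist'); save(c,'w2.png',(100,80,420,320),2.5)
E
```

```text
(no output)
```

View pics/w2.png

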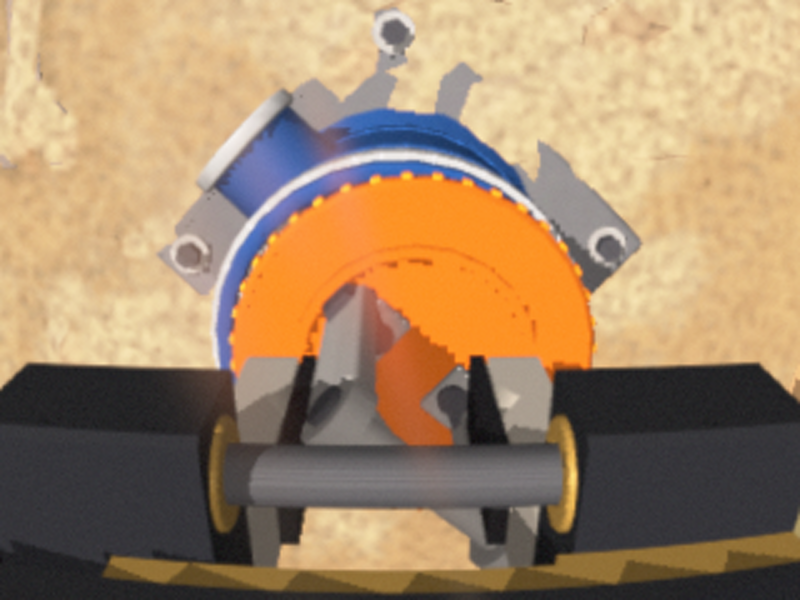

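View pics/s2.png

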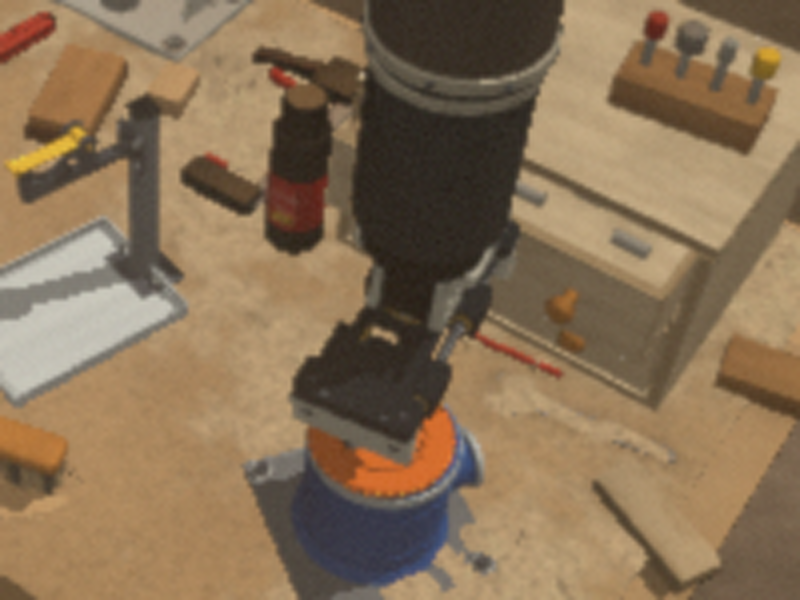

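Call:
jog_arm --travel '[[0,0,0],[0,0,0],[0,0,0],[0,0,0],[0,0,-0.05],[0,0,-0.1],[0,0,-0.18],[0,0,-0.18],[0,0,-0.18],[0,0,-0.18]]' --dr '[[0,0,0],[0,0,0],[0,0,0],[0,0,0],[0,0,0],[0,0,0],[0,0,0],[0,0,0],[0,0,0],[0,0,0]]' --claw '[1,1,1,1,1,1,1,1,1,1]' --newtons 60

```text
time_s: 9.55
tcp_pos: [0.5167, -0.2861, 0.2295]
eef_rot: [179.9, 0.1, -80.8]
contact_force: [-1.1, 0.5, -0.6]
gripper_width: 0.0877
gripper_force: 0.0
```

```bash
python3 st.py; cat >> h.py <<'E'
def wcloud():
    c=cap('wrist'); s=c['s']; H=np.array(c['hand_eye'])
    T=rot(s['eef_rot']);v,u=np.mgrid[:384,:512]
    dx=(u-c['cx'])/c['fx'];dy=(v-c['cy'])/c['fy'];th=np.hypot(dx,dy);t=np.tan(np.minimum(th,1.4))/np.maximum(th,1e-9)
    z=c['range_z'];p=np.stack([dx*t*z,-dy*t*z,-z],-1)
    P=(p@H[:3,:3].T+H[:3,3])@T.T+s['tcp_pos']
    return c,P,(z>0)&(th<1.3)
def bail(zs=0):
    c,P,ok=wcloud()
    k=ok&(np.hypot(P[...,0]-.5172,P[...,1]+.285)<.05)&(P[...,2]>.14+zs)&(P[...,2]<.195+zs)
    for lo in(.14,.176):
        Q=P[k&(P[...,2]>lo+zs)];print(len(Q),cv2.minAreaRect(Q[:,:2].astype(np.float32)*1000),np.percentile(Q[:,2],[5,50,95]).round(3))
    return c,P,ok
E
python3 - <<'E'
from h import *
bail()
E
```

```text
{'time_s': 9.55, 'tcp_pos': [0.5167, -0.2861, 0.2295], 'eef_rot': [179.8964, 0.0547, -80.8359], 'contact_force': [-1.0841, 0.4728, -0.6307], 'moment': [0.094, -0.0261, 0.0404], 'gripper_width': 0.0877, 'gripper_force': 0.0}
1265 ((515.0697631835938, -285.67974853515625), (16.188507080078125, 54.4901008605957), 57.27201461791992) [0.147 0.177 0.182]
763 ((514.9962158203125, -285.7467041015625), (15.412789344787598, 54.50726318359375), 57.66471862792969) [0.176 0.178 0.182]
```

Call:
jog_arm --travel '[[-0.0013,0.0032,0],[-0.0013,0.0032,0],[-0.0013,0.0032,0],[-0.0013,0.0032,0.05],[-0.0013,0.0032,0.11],[-0.0013,0.0032,0.16],[-0.0013,0.0032,0.181],[-0.0013,0.0032,0.181],[-0.0013,0.0032,0.181],[-0.0013,0.0032,0.181]]' --dr '[[0,0,0.1158],[0,0,0.1158],[0,0,0.1158],[0,0,0.1158],[0,0,0.1158],[0,0,0.1158],[0,0,0.1158],[0,0,0.1158],[0,0,0.1158],[0,0,0.1158]]' --claw '[1,1,1,1,1,1,1,1,0.5,0.5]' --newtons 60

```text
time_s: 10.85
tcp_pos: [0.5162, -0.2861, 0.1411]
eef_rot: [-179.9, 0.0, -122.5]
contact_force: [-0.9, -0.5, 0.3]
gripper_width: 0.0729
gripper_force: 0.0
```

Call:
jog_arm --travel '[[0,0,0],[0,0,0],[0,0,0],[0,0,0],[0,0,0],[0,0,0],[0,0,0],[0,0,0],[0,0,0],[0,0,0]]' --dr '[[0,0,0],[0,0,0],[0,0,0],[0,0,-0.005],[0,0,-0.01],[0,0,-0.015],[0,0,-0.02],[0,0,-0.025],[0,0,-0.025],[0,0,-0.025]]' --claw '[0.5,0.5,0.5,0.5,0.5,0.5,0.5,0.5,0.5,0.5]'

```text
time_s: 12.1
tcp_pos: [0.5182, -0.2863, 0.1406]
eef_rot: [-179.7, 0.1, -113.6]
contact_force: [8.3, 0.2, -1.4]
gripper_width: 0.0517
gripper_force: 60.4
```

```bash
python3 st.py; python3 - <<'E'
from h import *
c,P,ok=bail(); save(c,'w3.png',(100,80,420,320),2.5)
E
```

```text
{'time_s': 12.1, 'tcp_pos': [0.5182, -0.2863, 0.1406], 'eef_rot': [-179.7205, 0.0943, -113.6147], 'contact_force': [8.2596, 0.1903, -1.4296], 'moment': [-0.1897, -2.9095, -2.048], 'gripper_width': 0.0517, 'gripper_force': 60.4496}
3819 ((517.4928588867188, -286.39453125), (23.752073287963867, 86.30602264404297), 66.36852264404297) [0.145 0.166 0.188]
1002 ((517.8395385742188, -286.8350524902344), (23.731857299804688, 81.12480163574219), 65.84611511230469) [0.177 0.183 0.194]
```

View pics/w3.png

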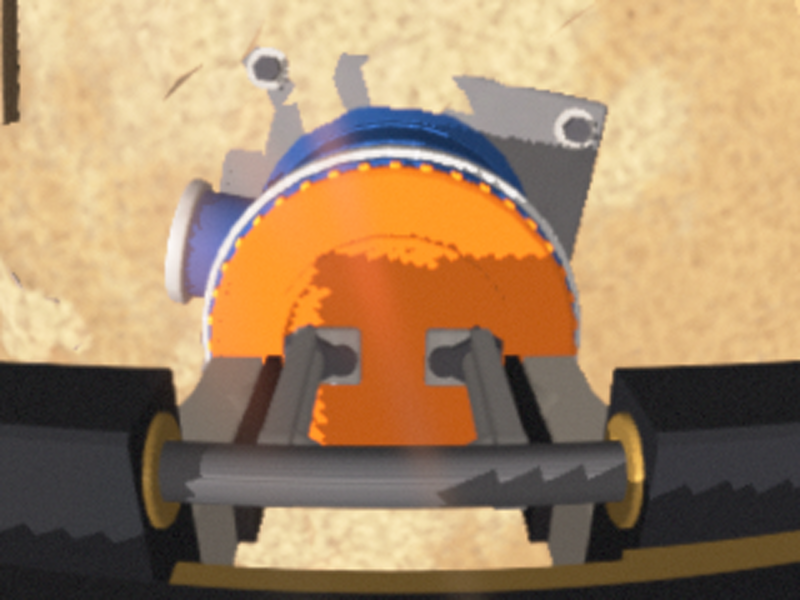

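Call:
jog_arm --travel '[[-0.0024,-0.0055,0],[-0.0024,-0.0055,0],[-0.0024,-0.0055,0],[-0.0024,-0.0055,0],[-0.0024,-0.0055,0],[-0.0024,-0.0055,0],[-0.0024,-0.0055,0],[-0.0024,-0.0055,0],[-0.0024,-0.0055,0],[-0.0024,-0.0055,0]]' --dr '[[0,0,0],[0,0,-0.005],[0,0,-0.01],[0,0,-0.015],[0,0,-0.02],[0,0,-0.025],[0,0,-0.03],[0,0,-0.03],[0,0,-0.03],[0,0,-0.03]]' --claw '[0.5,0.5,0.5,0.5,0.5,0.5,0.5,0.5,0.5,0.5]'

```text
time_s: 13.4
tcp_pos: [0.5188, -0.2861, 0.1401]
eef_rot: [-180.0, -0.0, -102.7]
contact_force: [2.5, -3.7, 1.0]
gripper_width: 0.0527
gripper_force: 60.0
```

```bash
python3 st.py
```

```text
{'time_s': 13.4, 'tcp_pos': [0.5188, -0.2861, 0.1401], 'eef_rot': [-179.9859, -0.0201, -102.7131], 'contact_force': [2.4602, -3.6707, 1.0257], 'moment': [-1.5022, -1.075, -2.256], 'gripper_width': 0.0527, 'gripper_force': 59.9999}
```

```bash
python3 - <<'E'
from h import *
c,P,ok=wcloud(); save(c,'w4.png',(100,80,420,320),2.5)
E
```

```text
(no output)
```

View pics/w4.png

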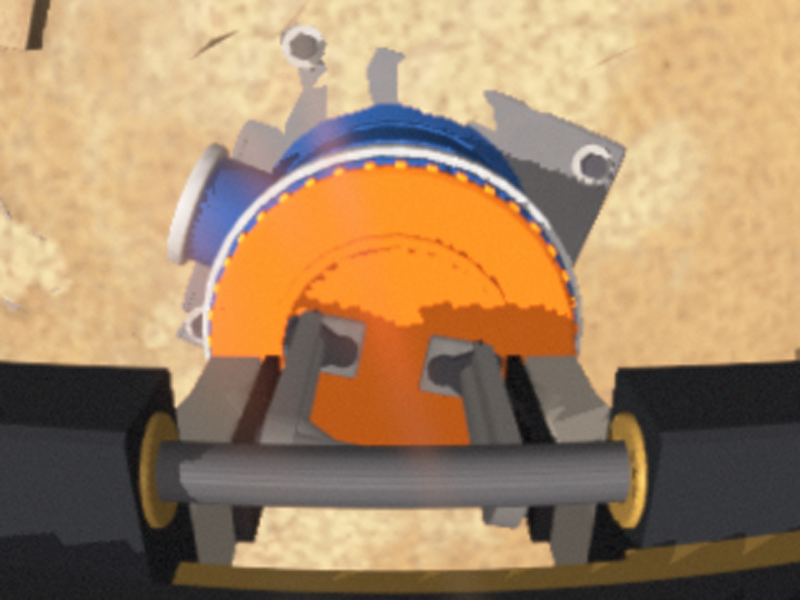

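```bash
python3 st.py
```

```text
{'time_s': 13.45, 'tcp_pos': [0.5188, -0.2861, 0.1401], 'eef_rot': [-179.9858, -0.0195, -102.7098], 'contact_force': [2.9962, -4.4857, 1.0272], 'moment': [-1.4953, -1.1033, -2.3147], 'gripper_width': 0.0524, 'gripper_force': 60.0}
```

Call:
jog_arm --travel '[[0,0,0],[0,0,0],[0,0,0],[0,0,-0.04],[0,0,-0.1],[0,0,-0.16],[0,0,-0.16],[0,0,-0.16],[0,0,-0.16],[0,0,-0.16]]' --dr '[[0,0,0],[0,0,0],[0,0,0],[0,0,0],[0,0,0],[0,0,0],[0,0,0],[0,0,0],[0,0,0],[0,0,0]]' --claw '[1,1,1,1,1,1,1,1,1,1]'

```text
time_s: 14.7
tcp_pos: [0.5183, -0.2858, 0.2193]
eef_rot: [179.9, 0.0, -102.7]
contact_force: [-0.0, 0.3, -0.4]
gripper_width: 0.0877
gripper_force: 0.0
```

```bash
python3 st.py; python3 - <<'E'
from h import *
c,P,ok=bail(); np.savez('w5.npz',P=P,ok=ok,px=c['pixels'])
hsv=cv2.cvtColor(c['pixels'],cv2.COLOR_RGB2HSV)
n=np.hypot(P[...,0]-.5172,P[...,1]+.285)<.065
m=ok&n&(hsv[...,1]>170)&(hsv[...,0]<20)&(P[...,2]>.10)&(P[...,2]<.13);Q=P[m];h=cv2.convexHull(Q[:,:2].astype(np.float32)*1000);print('cover',len(Q),cv2.minEnclosingCircle(h),cv2.fitEllipse(h),np.median(Q[:,2]))
A=np.c_[Q[:,:2],np.ones(len(Q))];print('plane',np.linalg.lstsq(A,Q[:,2],rcond=None)[0])
E
```

```text
{'time_s': 14.7, 'tcp_pos': [0.5183, -0.2858, 0.2193], 'eef_rot': [179.9116, 0.0, -102.7163], 'contact_force': [-0.0138, 0.3391, -0.4012], 'moment': [0.1608, -0.0756, -0.0144], 'gripper_width': 0.0877, 'gripper_force': 0.0}
1341 ((518.4552001953125, -286.71624755859375), (16.058265686035156, 55.394371032714844), 64.20027923583984) [0.148 0.177 0.181]
800 ((518.6451416015625, -286.32861328125), (15.31877326965332, 55.381553649902344), 63.788516998291016) [0.176 0.178 0.182]
cover 6552 ((518.4507446289062, -286.3598937988281), 50.465328216552734) ((518.3421630859375, -286.40692138671875), (99.20706939697266, 100.43647003173828), 150.17642211914062) 0.11566418053313346
plane [-0.00071688 -0.00121754  0.11571763]
```

Call:
jog_arm --travel '[[0.001,-0.0007,0.04],[0.001,-0.0007,0.1],[0.001,-0.0007,0.15],[0.001,-0.0007,0.161],[0.001,-0.0007,0.161],[0.001,-0.0007,0.161],[0.001,-0.0007,0.161],[0.001,-0.0007,0.161],[0.001,-0.0007,0.161],[0.001,-0.0007,0.161]]' --dr '[[0,0,0.037],[0,0,0.037],[0,0,0.037],[0,0,0.037],[0,0,0.037],[0,0,0.037],[0,0,0.037],[0,0,0.037],[0,0,0.037],[0,0,0.037]]' --claw '[1,1,1,1,0.5,0.5,0.5,0.5,0.5,0.5]' --newtons 60

```text
time_s: 16.0
tcp_pos: [0.5189, -0.2865, 0.1401]
eef_rot: [-180.0, 0.0, -116.0]
contact_force: [-2.1, 1.9, 5.4]
gripper_width: 0.052
gripper_force: 60.0
```

```bash
python3 st.py
```

```text
{'time_s': 16.0, 'tcp_pos': [0.5189, -0.2865, 0.1401], 'eef_rot': [-179.9799, 0.0034, -116.0371], 'contact_force': [-2.0945, 1.916, 5.3806], 'moment': [1.0122, 0.5914, -0.1047], 'gripper_width': 0.052, 'gripper_force': 59.9842}
```

Call:
jog_arm --travel '[[0,0,-0.0013],[0,0,-0.0026],[0,0,-0.0026],[0,0,-0.0026],[0,0,-0.0026],[0,0,-0.0026],[0,0,-0.0026],[0,0,-0.0026],[0,0,-0.0026],[0,0,-0.0026]]' --dr '[[0,0,0],[0,0,0],[0,0,0],[0,0,-0.003],[0,0,-0.006],[0,0,-0.009],[0,0,-0.012],[0,0,-0.015],[0,0,-0.015],[0,0,-0.015]]' --claw '[0.5,0.5,0.5,0.5,0.5,0.5,0.5,0.5,0.5,0.5]'

```text
time_s: 17.25
tcp_pos: [0.5184, -0.2872, 0.1404]
eef_rot: [180.0, -0.0, -110.7]
contact_force: [2.9, -6.1, -12.1]
gripper_width: 0.0516
gripper_force: 62.6
```

```bash
python3 st.py
```

```text
{'time_s': 17.25, 'tcp_pos': [0.5184, -0.2872, 0.1404], 'eef_rot': [179.9641, -0.0311, -110.7193], 'contact_force': [2.885, -6.0603, -12.0967], 'moment': [-2.3772, -1.0348, -2.8688], 'gripper_width': 0.0516, 'gripper_force': 62.6041}
```

```bash
python3 - <<'E'
from h import *
for i in range(8):
    c=r.capture('wrist'); s=r.get_state(); print(round(s['time_s'],2),np.round(s['tcp_pos'],4),np.round(s['contact_force'],1),np.round(s['moment'],2),round(s['eef_rot'][2],2),s['gripper_width'])
cv2.imwrite('pics/w6.png',cv2.resize(c['pixels'][80:320,100:420,::-1],None,fx=2.5,fy=2.5))
E
```

```text
17.3 [ 0.5184 -0.2872  0.1404] [  2.1  -5.8 -12.1] [-2.35 -1.16 -2.88] -110.72 0.051959032059566625
17.35 [ 0.5184 -0.2872  0.1404] [  2.2  -5.6 -12.3] [-2.3  -1.13 -2.91] -110.72 0.05192631527240918
17.4 [ 0.5184 -0.2872  0.1404] [  1.8  -6.3 -12.2] [-2.29 -1.07 -2.91] -110.72 0.0518873152832423
17.45 [ 0.5184 -0.2872  0.1404] [  2.8  -6.2 -12. ] [-2.27 -1.13 -2.87] -110.72 0.05208057925194019
17.5 [ 0.5184 -0.2872  0.1404] [  2.4  -5.1 -12.4] [-2.32 -1.08 -2.9 ] -110.72 0.051838437564555424
17.55 [ 0.5184 -0.2872  0.1404] [  2.3  -6.3 -12. ] [-2.34 -1.08 -2.88] -110.72 0.05200983145369101
17.6 [ 0.5183 -0.2872  0.1404] [  2.5  -5.8 -11.7] [-2.33 -1.11 -2.89] -110.72 0.05173597051947129
17.65 [ 0.5183 -0.2872  0.1404] [  2.2  -5.7 -12.3] [-2.32 -1.09 -2.91] -110.72 0.05170009956423136
```

View pics/w6.png

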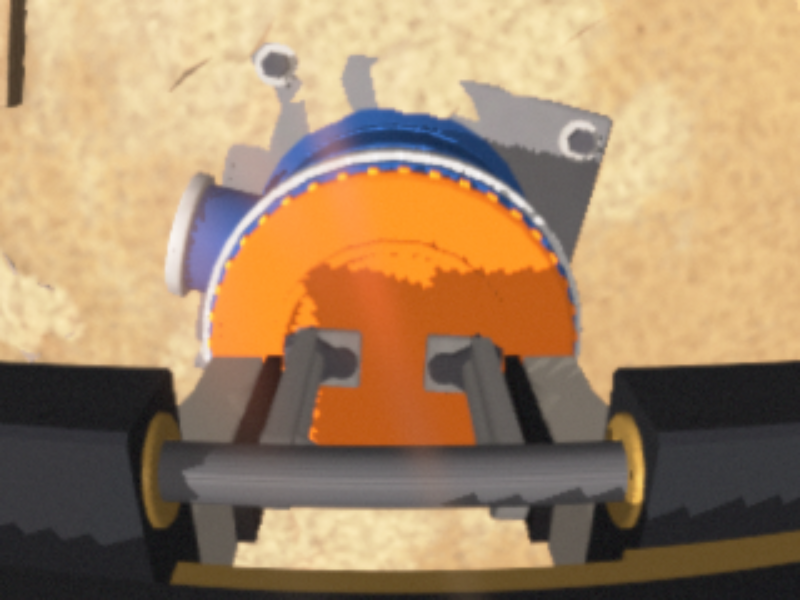

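```bash
python3 - <<'E'
from h import *
from scipy.optimize import least_squares
d=np.load('w5.npz');P,ok,px=d['P'],d['ok'],d['px']; hsv=cv2.cvtColor(px,cv2.COLOR_RGB2HSV)
rad=np.hypot(P[...,0]-.5184,P[...,1]+.2864)
def fit(Q,rr):
    f=least_squares(lambda p:np.hypot(Q[:,0]-p[0],Q[:,1]-p[1])-p[2],[.518,-.286,rr],loss='soft_l1',f_scale=.001); return f.x.round(4)
wh=ok&(rad<.06)&(rad>.045)&(hsv[...,1]<90)&(P[...,2]>.100)&(P[...,2]<.114)
bl=ok&(rad<.062)&(hsv[...,0]>100)&(hsv[...,0]<130)&(hsv[...,1]>120)&(P[...,2]>.07)&(P[...,2]<.108)
orr=ok&(rad<.06)&(hsv[...,1]>170)&(hsv[...,0]<20)&(P[...,2]>.112)
for n,m in(('white',wh),('blue',bl)):
    Q=P[m];print(n,len(Q),Q.mean(0).round(3),fit(Q,.052) if len(Q)>10 else '')
# cover edge, by angle
Q=P[orr]; a=np.degrees(np.arctan2(Q[:,1]+.2864,Q[:,0]-.5184))//10; E=np.array([Q[a==k][np.argmax(np.hypot(Q[a==k][:,0]-.5184,Q[a==k][:,1]+.2864))] for k in np.unique(a)]);print('cover',fit(E,.05))
W=P[wh]; 
for k in range(-18,18,3):
    a=np.degrees(np.arctan2(W[:,1]+.2864,W[:,0]-.5184)); m=(a>=k*10)&(a<k*10+30)
    if m.sum()>3: print(k*10,m.sum(),np.hypot(W[m][:,0]-.5184,W[m][:,1]+.2864).mean().round(4),W[m][:,2].mean().round(4))
E
```

```text
white 753 [ 0.513 -0.312  0.107] [ 0.5186 -0.2853  0.0528]
blue 16 [ 0.508 -0.337  0.079] [ 0.5187 -0.287   0.052 ]
cover [ 0.5182 -0.2865  0.0501]
-180 88 0.052 0.1075
-150 111 0.0519 0.107
-120 131 0.052 0.1066
-90 123 0.0518 0.1074
-60 94 0.0519 0.1076
-30 67 0.0527 0.1071
0 32 0.0534 0.1066
30 11 0.0535 0.1077
60 4 0.0546 0.1059
90 5 0.0539 0.1066
120 26 0.0533 0.1067
150 61 0.0528 0.1071
```

Call:
jog_arm --travel '[[0,0,0.0026],[-0.003,0.0005,0.0026],[-0.003,0.0005,0.0026],[-0.003,0.0005,0.0026],[-0.003,0.0005,0.0026],[-0.003,0.0005,0.0026],[-0.003,0.0005,0.0026],[-0.003,0.0005,0.0026],[-0.003,0.0005,0.0026],[-0.003,0.0005,0.0026]]' --dr '[[0,0,0.005],[0,0,0.01],[0,0,0.015],[0,0,0.02],[0,0,0.02],[0,0,0.02],[0,0,0.02],[0,0,0.02],[0,0,0.02],[0,0,0.02]]' --claw '[0.5,0.5,0.5,0.5,0.5,0.5,0.5,0.5,0.5,0.5]'

```text
time_s: 18.9
tcp_pos: [0.5195, -0.2848, 0.1401]
eef_rot: [-180.0, 0.0, -117.8]
contact_force: [-1.9, 4.2, 6.2]
gripper_width: 0.0518
gripper_force: 59.7
```

```bash
python3 st.py
```

```text
{'time_s': 18.9, 'tcp_pos': [0.5195, -0.2848, 0.1401], 'eef_rot': [-179.9609, 0.022, -117.8157], 'contact_force': [-1.9339, 4.2028, 6.2429], 'moment': [1.1832, 0.7376, -0.1094], 'gripper_width': 0.0518, 'gripper_force': 59.6667}
```

Call:
jog_arm --travel '[[0,0,-0.0014],[0,0,-0.0014],[0,0,-0.0014],[0,0,-0.0014],[0,0,-0.0014],[0,0,-0.0014],[0,0,-0.0014],[0,0,-0.0014],[0,0,-0.0014],[0,0,-0.0014]]' --dr '[[0,0,0],[0,0,0],[0,0,-0.003],[0,0,-0.006],[0,0,-0.009],[0,0,-0.012],[0,0,-0.015],[0,0,-0.018],[0,0,-0.02],[0,0,-0.02]]' --claw '[0.5,0.5,0.5,0.5,0.5,0.5,0.5,0.5,0.5,0.5]'

```text
time_s: 20.15
tcp_pos: [0.5187, -0.2865, 0.1403]
eef_rot: [-180.0, -0.0, -110.9]
contact_force: [-0.7, -9.5, -1.5]
gripper_width: 0.052
gripper_force: 62.5
```

```bash
python3 st.py
```

```text
{'time_s': 20.15, 'tcp_pos': [0.5187, -0.2865, 0.1403], 'eef_rot': [-179.9893, -0.0373, -110.9006], 'contact_force': [-0.711, -9.4823, -1.515], 'moment': [-3.2638, 0.3488, -2.8291], 'gripper_width': 0.052, 'gripper_force': 62.4527}
```

Call:
jog_arm --travel '[[0,0,0],[0,0,0],[0,0,0],[0,0,0],[0,0,-0.002],[0,0,-0.004],[0,0,-0.006],[0,0,-0.007],[0,0,-0.007],[0,0,-0.007]]' --dr '[[0,0,0.005],[0,0,0.01],[0,0,0.015],[0,0,0.015],[0,0,0.015],[0,0,0.015],[0,0,0.015],[0,0,0.015],[0,0,0.015],[0,0,0.015]]' --claw '[0.5,0.5,0.5,0.5,0.5,0.5,0.5,0.5,0.5,0.5]'

```text
time_s: 21.4
tcp_pos: [0.519, -0.285, 0.1438]
eef_rot: [180.0, -0.0, -116.0]
contact_force: [-2.2, -0.6, -5.2]
gripper_width: 0.0514
gripper_force: 59.6
```

```bash
python3 st.py
```

```text
{'time_s': 21.4, 'tcp_pos': [0.519, -0.285, 0.1438], 'eef_rot': [179.9777, -0.0044, -116.0437], 'contact_force': [-2.2158, -0.5957, -5.1824], 'moment': [-0.0141, 0.7313, -0.0887], 'gripper_width': 0.0514, 'gripper_force': 59.6}
```

Call:
jog_arm --travel '[[0,0,-0.001],[0,0,-0.002],[0,0,-0.003],[0,0,-0.004],[0,0,-0.005],[0,0,-0.005],[0,0,-0.005],[0,0,-0.005],[0,0,-0.005],[0,0,-0.005]]' --dr '[[0,0,0],[0,0,0],[0,0,0],[0,0,0],[0,0,0],[0,0,0],[0,0,0],[0,0,0],[0,0,0],[0,0,0]]' --claw '[0.5,0.5,0.5,0.5,0.5,0.5,0.5,0.5,0.5,0.5]'

```text
time_s: 22.65
tcp_pos: [0.519, -0.285, 0.1463]
eef_rot: [180.0, -0.0, -116.0]
contact_force: [-3.5, -1.6, -5.4]
gripper_width: 0.0518
gripper_force: 59.7
```

```bash
python3 st.py
```

```text
{'time_s': 22.65, 'tcp_pos': [0.519, -0.285, 0.1463], 'eef_rot': [179.9872, -0.0032, -116.0427], 'contact_force': [-3.4936, -1.637, -5.3755], 'moment': [-0.5848, 1.2945, -0.1412], 'gripper_width': 0.0518, 'gripper_force': 59.6619}
```

Call:
jog_arm --travel '[[0.0012,0.001,-0.005],[0.0012,0.001,-0.01],[0.0012,0.001,-0.015],[0.0012,0.001,-0.02],[0.0012,0.001,-0.025],[0.0012,0.001,-0.03],[0.0012,0.001,-0.035],[0.0012,0.001,-0.04],[0.0012,0.001,-0.04],[0.0012,0.001,-0.04]]' --dr '[[0,0,0],[0,0,0],[0,0,0],[0,0,0],[0,0,0],[0,0,0],[0,0,0],[0,0,0],[0,0,0],[0,0,0]]' --claw '[0.5,0.5,0.5,0.5,0.5,0.5,0.5,0.5,0.5,0.5]'

```text
time_s: 23.9
tcp_pos: [0.5184, -0.2853, 0.1663]
eef_rot: [180.0, 0.0, -116.0]
contact_force: [-0.7, 0.7, -3.4]
gripper_width: 0.0521
gripper_force: 59.6
```

```bash
python3 st.py; python3 - <<'E'
from h import *
c=cap('scene'); save(c,'s3.png',(260,170,380,290),5)
E
```

```text
{'time_s': 23.9, 'tcp_pos': [0.5184, -0.2853, 0.1663], 'eef_rot': [179.9924, 0.0008, -116.0432], 'contact_force': [-0.745, 0.7316, -3.4309], 'moment': [0.0925, -0.101, 0.026], 'gripper_width': 0.0521, 'gripper_force': 59.5557}
```

View pics/s3.png

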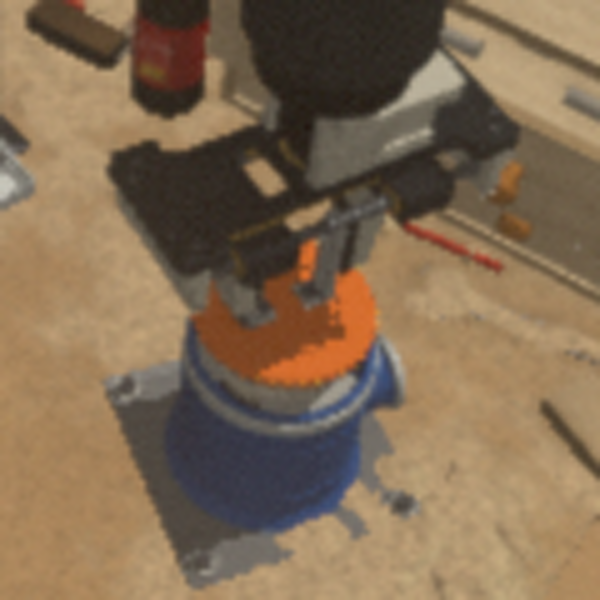

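Call:
jog_arm --travel '[[0,0,-0.03],[0,0,-0.08],[0,0,-0.14],[0,0,-0.2],[-0.02,0.02,-0.25],[-0.06,0.07,-0.27],[-0.11,0.13,-0.27],[-0.16,0.19,-0.27],[-0.21,0.25,-0.27],[-0.264,0.302,-0.27]]' --dr '[[0,0,0],[0,0,0],[0,0,0],[0,0,0],[0,0,-0.01],[0,0,-0.03],[0,0,-0.05],[0,0,-0.07],[0,0,-0.09],[0,0,-0.11]]' --claw '[0.5,0.5,0.5,0.5,0.5,0.5,0.5,0.5,0.5,0.5]'

```text
time_s: 25.2
tcp_pos: [0.44, -0.0996, 0.3026]
eef_rot: [-179.9, -0.0, -76.2]
contact_force: [0.2, 0.6, -2.8]
gripper_width: 0.0518
gripper_force: 59.6
```

```bash
python3 st.py; python3 -c "
from h import *
go([.4324,.0548,.30],-17)"
```

```text
{'time_s': 25.2, 'tcp_pos': [0.44, -0.0996, 0.3026], 'eef_rot': [-179.9021, -0.0114, -76.2163], 'contact_force': [0.1983, 0.6494, -2.7713], 'moment': [0.1443, -0.1811, 0.009], 'gripper_width': 0.0518, 'gripper_force': 59.5523}
t 25.2 tcp [ 0.44   -0.0996  0.3026] [-1.799e+02 -1.000e-02 -7.622e+01] travel [-0.3035 -0.0588  0.0053] dr z -0.1645
```

Call:
jog_arm --travel '[[-0.04,-0.008,0],[-0.09,-0.018,0],[-0.14,-0.028,0],[-0.19,-0.038,0],[-0.24,-0.048,0],[-0.28,-0.055,0],[-0.3035,-0.0588,0],[-0.3035,-0.0588,0.02],[-0.3035,-0.0588,0.05],[-0.3035,-0.0588,0.08]]' --dr '[[0,0,-0.015],[0,0,-0.04],[0,0,-0.065],[0,0,-0.09],[0,0,-0.115],[0,0,-0.14],[0,0,-0.155],[0,0,-0.1645],[0,0,-0.1645],[0,0,-0.1645]]' --claw '[0.5,0.5,0.5,0.5,0.5,0.5,0.5,0.5,0.5,0.5]'

```text
time_s: 26.45
tcp_pos: [0.4336, 0.0538, 0.2608]
eef_rot: [-180.0, -0.0, -17.3]
contact_force: [0.3, 0.5, -3.7]
gripper_width: 0.052
gripper_force: 59.6
```

```bash
python3 st.py; python3 - <<'E'
from h import *
from scipy.optimize import least_squares
c,P,ok=wcloud(); save(c,'w7.png',k=1.5)
hsv=cv2.cvtColor(c['pixels'],cv2.COLOR_RGB2HSV)
S=np.array([.528,.0256]);d=np.array([np.cos(np.radians(-17)),np.sin(np.radians(-17))]);n=np.array([-d[1],d[0]])
xs=(P[...,:2]-S)@d; ys=(P[...,:2]-S)@n
y=ok&(hsv[...,1]>130)&(hsv[...,0]>18)&(hsv[...,0]<40)&(P[...,2]>.16)&(P[...,2]<.23)&(abs(ys)<.03)&(abs(xs)<.06)
Q=np.c_[xs[y],ys[y],P[...,2][y]]; print('flap stand',len(Q),np.percentile(Q,[1,50,99],axis=0).round(4).tolist() if len(Q) else '')
if len(Q): print('dir',cv2.fitLine(Q[:,:2].astype(np.float32),cv2.DIST_HUBER,0,.01,.01).ravel())
for cam in['scene','side']:
    c=cap(cam);P=cloud(c);hsv=cv2.cvtColor(c['pixels'],cv2.COLOR_RGB2HSV);z=P[...,2];t=np.array(c['s']['tcp_pos'])
    o=(c['range_z']>0)&(hsv[...,1]>170)&(hsv[...,0]<20)&(np.hypot(P[...,0]-t[0],P[...,1]-t[1])<.07)&(z>t[2]-.06)&(z<t[2])
    Q=P[o];print(cam,'cover',len(Q),np.median(Q[:,2]).round(4) if len(Q) else '',cv2.minEnclosingCircle(Q[:,:2].astype(np.float32)*1000) if len(Q) else '',t.round(4))
E
```

```text
{'time_s': 26.45, 'tcp_pos': [0.4336, 0.0538, 0.2608], 'eef_rot': [-179.9784, -0.0154, -17.3078], 'contact_force': [0.2762, 0.4708, -3.6771], 'moment': [-0.0246, 0.0064, 0.0336], 'gripper_width': 0.052, 'gripper_force': 59.555}
flap stand 1579 [[-0.0313, -0.0086, 0.1868], [0.0019, -0.0008, 0.1892], [0.0333, 0.0066, 0.1933]]
dir [ 9.9999696e-01  2.4589028e-03  2.0864869e-03 -9.1351033e-04]
scene cover 457 0.2345 ((427.9496154785156, 53.04740905761719), 50.14742660522461) [0.4325 0.0535 0.2586]
side cover 397 0.2355 ((429.1482238769531, 54.528385162353516), 50.80701446533203) [0.4326 0.0534 0.2594]
```

View pics/w7.png

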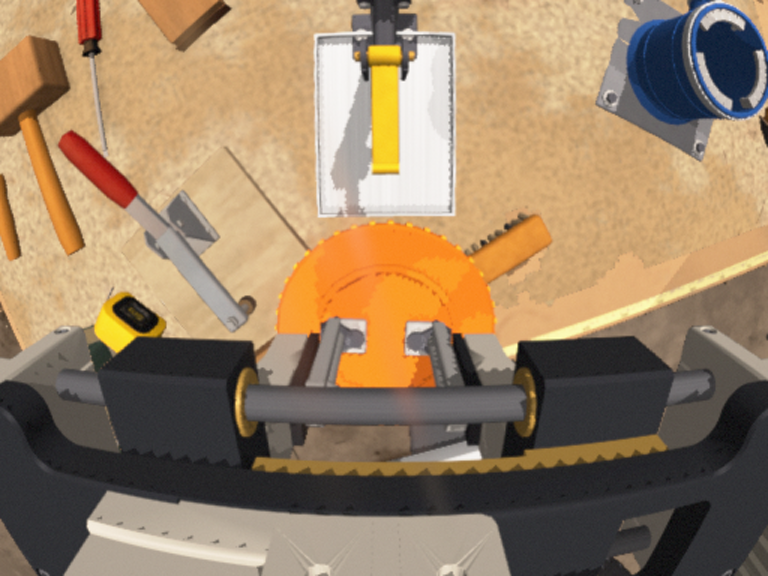

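```bash
python3 - <<'E'
from h import *
c,P,ok=wcloud(); s=c['s'];t=np.array(s['tcp_pos']);hsv=cv2.cvtColor(c['pixels'],cv2.COLOR_RGB2HSV)
d=np.array([np.cos(np.radians(-17.3)),np.sin(np.radians(-17.3))]);n=np.array([-d[1],d[0]])
o=ok&(hsv[...,1]>170)&(hsv[...,0]<20)&(np.hypot(P[...,0]-t[0],P[...,1]-t[1])<.07)&(P[...,2]>t[2]-.045)&(P[...,2]<t[2]-.01)
Q=P[o];X=(Q[:,:2]-t[:2])@d;Y=(Q[:,:2]-t[:2])@n;Z=Q[:,2]-t[2]
A=np.c_[X,Y,np.ones(len(X))];print('tcp',t.round(4),'tilt/plane',np.linalg.lstsq(A,Z,rcond=None)[0].round(4))
h=cv2.convexHull(np.c_[X,Y].astype(np.float32)).reshape(-1,2);h=h[h[:,0]>.005]
from scipy.optimize import least_squares
print(least_squares(lambda p:np.hypot(h[:,0]-p[0],h[:,1]-p[1])-.05,[0,0],loss='soft_l1',f_scale=.0005).x.round(4))
S=np.array([.528,.0256]); 
for x,z in((-.1,.133),(-.045,.133),(-.03,.133)): go([*(S+d*x-.0009*n),z],-17.2)
E
```

```text
tcp [0.4332 0.0535 0.2605] tilt/plane [-0.0082 -0.0025 -0.0243]
[-0.0014 -0.0003]
t 26.65 tcp [0.4337 0.0537 0.2612] [ 1.7996e+02  1.0000e-02 -1.7260e+01] travel [-0.0032 -0.0009  0.2565] dr z -0.0002
t 26.65 tcp [0.4337 0.0537 0.2612] [ 1.7996e+02  1.0000e-02 -1.7260e+01] travel [ 0.1068 -0.0008  0.2565] dr z -0.0002
t 26.65 tcp [0.4337 0.0537 0.2612] [ 1.7996e+02  1.0000e-02 -1.7260e+01] travel [ 0.1368 -0.0008  0.2565] dr z -0.0002
```

Call:
jog_arm --travel '[[0,-0.001,0.05],[0,-0.001,0.11],[0,-0.001,0.17],[0,-0.001,0.22],[0,-0.001,0.25],[0.02,-0.001,0.254],[0.06,-0.001,0.254],[0.1,-0.001,0.254],[0.12,-0.001,0.254],[0.127,-0.001,0.254]]' --dr '[[0,0,0],[0,0,0],[0,0,0],[0,0,0],[0,0,0],[0,0,0],[0,0,0],[0,0,0],[0,0,0],[0,0,0]]' --claw '[0.5,0.5,0.5,0.5,0.5,0.5,0.5,0.5,0.5,0.5]'

```text
time_s: 27.9
tcp_pos: [0.4952, 0.0352, 0.1342]
eef_rot: [180.0, 0.0, -17.3]
contact_force: [-0.9, -0.2, -3.3]
gripper_width: 0.0518
gripper_force: 59.6
```

```bash
python3 st.py; python3 -c "
from h import *
s=r.get_state();d=np.array([np.cos(np.radians(-17.2)),np.sin(np.radians(-17.2))]);p=np.array(s['tcp_pos'])[:2]-[.528,.0256];print('xs,ys',p@d,p@[-d[1],d[0]])"
```

```text
{'time_s': 27.9, 'tcp_pos': [0.4952, 0.0352, 0.1342], 'eef_rot': [179.9843, 0.0205, -17.2941], 'contact_force': [-0.886, -0.1962, -3.3086], 'moment': [-0.027, 0.0609, -0.0091], 'gripper_width': 0.0518, 'gripper_force': 59.5556}
xs,ys -0.034145289486684355 -0.0005418243249104161
```

Call:
jog_arm --travel '[[0.004,0,0],[0.008,0,0],[0.01,0,0],[0.012,0,0],[0.014,0,0],[0.016,0,0],[0.017,0,0],[0.018,0,0],[0.018,0,0],[0.018,0,0]]' --dr '[[0,0,0],[0,0,0],[0,0,0],[0,0,0],[0,0,0],[0,0,0],[0,0,0],[0,0,0],[0,0,0],[0,0,0]]' --claw '[0.5,0.5,0.5,0.5,0.5,0.5,0.5,0.5,0.5,0.5]'

```text
time_s: 29.15
tcp_pos: [0.5024, 0.0331, 0.1342]
eef_rot: [180.0, 0.1, -17.2]
contact_force: [-5.3, 2.3, -1.4]
gripper_width: 0.0519
gripper_force: 59.5
```

```bash
cat > xs.py <<'E'
from h import *
s=r.get_state();d=np.array([np.cos(np.radians(-17.2)),np.sin(np.radians(-17.2))]);p=np.array(s['tcp_pos'])[:2]-[.528,.0256];print('t',round(s['time_s'],2),'xs,ys,z',(p@d).round(4),(p@[-d[1],d[0]]).round(4),round(s['tcp_pos'][2],4),'Fx,z',(np.array(s['contact_force'])[:2]@d).round(2),round(s['contact_force'][2],2),'M',np.round(s['moment'],2),round(s['gripper_width'],4))
E
python3 xs.py
```

```text
t 29.15 xs,ys,z -0.0267 -0.0004 0.1342 Fx,z -5.71 -1.37 M [1.02 1.53 0.02] 0.0519
```

Call:
jog_arm --travel '[[-0.002,0,-0.004],[-0.002,0,-0.01],[-0.002,0,-0.018],[-0.002,0,-0.026],[-0.002,0,-0.034],[-0.002,0,-0.042],[-0.002,0,-0.05],[-0.002,0,-0.056],[-0.002,0,-0.056],[-0.002,0,-0.056]]' --dr '[[0,0,0],[0,0,0],[0,0,0],[0,0,0],[0,0,0],[0,0,0],[0,0,0],[0,0,0],[0,0,0],[0,0,0]]' --claw '[0.5,0.5,0.5,0.5,0.5,0.5,0.5,0.5,0.5,0.5]'

```text
time_s: 30.4
tcp_pos: [0.5021, 0.0333, 0.1622]
eef_rot: [-180.0, 0.0, -17.2]
contact_force: [-0.1, -0.0, -4.3]
gripper_width: 0.0518
gripper_force: 59.6
```

```bash
cat > fl.py <<'E'
from h import *
S=np.array([.528,.0256]);d=np.array([np.cos(np.radians(-17.2)),np.sin(np.radians(-17.2))]);n=np.array([-d[1],d[0]])
for cam in['wrist','scene','side']:
    if cam=='wrist': c,P,ok=wcloud()
    else: c=cap(cam);P=cloud(c);ok=c['range_z']>0
    hsv=cv2.cvtColor(c['pixels'],cv2.COLOR_RGB2HSV);xs=(P[...,:2]-S)@d;ys=(P[...,:2]-S)@n
    y=ok&(hsv[...,1]>130)&(hsv[...,0]>18)&(hsv[...,0]<40)&(P[...,2]>.16)&(P[...,2]<.27)&(abs(ys)<.015)&(abs(xs)<.06)
    Q=np.c_[xs[y],P[...,2][y]]
    if len(Q)>8:
        f=np.polyfit(Q[:,0],Q[:,1],1);print(cam,len(Q),'x range',np.percentile(Q[:,0],[2,98]).round(4),'angle deg',np.degrees(np.arctan(-f[0])).round(1),'z@0',f[1].round(4))
    else: print(cam,len(Q))
    save(c,'f_%s_%d.png'%(cam,int(c['s']['time_s']*100)),k=1.5)
E
python3 xs.py; python3 fl.py
```

```text
t 30.4 xs,ys,z -0.027 -0.0003 0.1622 Fx,z -0.09 -4.32 M [ 0.05 -0.01 -0.  ] 0.0518
wrist 4587 x range [-0.0169  0.0341] angle deg 34.7 z@0 0.21
scene 0
side 36 x range [-0.0312  0.0189] angle deg 19.7 z@0 0.1982
```

Call:
jog_arm --travel '[[0.008,0,0],[0.018,0,0],[0.028,0,0],[0.038,0,0],[0.046,0,0.004],[0.052,0,0.012],[0.057,0,0.022],[0.057,0,0.032],[0.057,0,0.042],[0.057,0,0.048]]' --dr '[[0,0,0],[0,0,0],[0,0,0],[0,0,0],[0,0,0],[0,0,0],[0,0,0],[0,0,0],[0,0,0],[0,0,0]]' --claw '[0.5,0.5,0.5,0.5,0.5,0.5,0.5,0.5,0.5,0.5]'

```text
time_s: 31.8
tcp_pos: [0.5292, 0.0248, 0.1379]
eef_rot: [180.0, 0.0, -17.2]
contact_force: [0.3, 0.1, -4.0]
gripper_width: 0.0519
gripper_force: 59.6
```

```bash
python3 xs.py; python3 fl.py
```

```text
t 31.8 xs,ys,z 0.0014 -0.0004 0.1379 Fx,z 0.28 -3.95 M [-0.02  0.03  0.01] 0.0519
wrist 3252 x range [-0.0088  0.035 ] angle deg -15.6 z@0 0.1946
scene 16 x range [-0.0331  0.0304] angle deg -2.5 z@0 0.1911
side 44 x range [-0.0335  0.0275] angle deg 3.7 z@0 0.1915
```

Call:
jog_arm --travel '[[0,0,0.001],[0,0,0.002],[0,0,0.003],[0,0,0.004],[0,0,0.005],[0,0,0.0055],[0,0,0.0055],[0,0,0.0055],[0,0,0.0055],[0,0,0.0055]]' --dr '[[0,0,0],[0,0,0],[0,0,0],[0,0,0],[0,0,0],[0,0,0],[0,0,0],[0,0,0],[0,0,0],[0,0,0]]' --claw '[0.5,0.5,0.5,0.5,0.5,0.5,0.5,0.5,0.5,0.5]'

```text
time_s: 33.2
tcp_pos: [0.5294, 0.0249, 0.1356]
eef_rot: [-180.0, -0.0, -17.2]
contact_force: [0.4, -0.5, -3.2]
gripper_width: 0.052
gripper_force: 59.6
```

```bash
python3 xs.py
```

```text
t 33.2 xs,ys,z 0.0016 -0.0003 0.1356 Fx,z 0.53 -3.24 M [ 0.01  0.04 -0.03] 0.052
```

Nearly touching; lower a further 1 mm and check before release.

Call:
jog_arm --travel '[[0,0,0.0005],[0,0,0.001],[0,0,0.0015],[0,0,0.002],[0,0,0.0025],[0,0,0.0025],[0,0,0.0025],[0,0,0.0025],[0,0,0.0025],[0,0,0.0025]]' --dr '[[0,0,0],[0,0,0],[0,0,0],[0,0,0],[0,0,0],[0,0,0],[0,0,0],[0,0,0],[0,0,0],[0,0,0]]' --claw '[0.5,0.5,0.5,0.5,0.5,0.5,0.5,0.5,0.5,0.5]'

```text
time_s: 34.45
tcp_pos: [0.5296, 0.0248, 0.1351]
eef_rot: [-180.0, -0.0, -17.2]
contact_force: [-3.7, 0.2, 6.7]
gripper_width: 0.0518
gripper_force: 59.6
```

```bash
python3 xs.py
```

```text
t 34.45 xs,ys,z 0.0017 -0.0003 0.1351 Fx,z -3.56 6.7 M [0.06 1.31 0.  ] 0.0518
```

Call:
jog_arm --travel '[[-0.001,0,-0.0008],[-0.001,0,-0.0008],[-0.001,0,-0.0008],[-0.001,0,-0.0008],[-0.001,0,-0.0008],[-0.001,0,-0.0008],[-0.001,0,-0.0008],[-0.001,0,-0.0008],[-0.001,0,-0.0008],[-0.001,0,-0.0008]]' --dr '[[0,0,0],[0,0,0],[0,0,0],[0,0,0],[0,0,0],[0,0,0],[0,0,0],[0,0,0],[0,0,0],[0,0,0]]' --claw '[0.5,0.5,0.6,0.62,0.65,0.7,0.8,0.9,1,1]' --newtons 30

```text
time_s: 35.7
tcp_pos: [0.5289, 0.025, 0.1348]
eef_rot: [180.0, -0.0, -17.2]
contact_force: [0.6, -0.5, 1.0]
gripper_width: 0.0871
gripper_force: 0.0
```

```bash
python3 xs.py
```

```text
t 35.7 xs,ys,z 0.0011 -0.0003 0.1348 Fx,z 0.72 1.04 M [-0.01 -0.03 -0.01] 0.0871
```

Call:
jog_arm --travel '[[0,0,-0.01],[0,0,-0.03],[0,0,-0.06],[0,0,-0.1],[0,0,-0.16],[0,0,-0.24],[0,0,-0.32],[0,0,-0.36],[0,0,-0.36],[0,0,-0.36]]' --dr '[[0,0,0],[0,0,0],[0,0,0],[0,0,0],[0,0,0],[0,0,0],[0,0,0],[0,0,0],[0,0,0],[0,0,0]]' --claw '[1,1,1,1,1,1,1,1,1,1]'

```text
time_s: 36.95
tcp_pos: [0.5285, 0.025, 0.3147]
eef_rot: [-180.0, 0.0, -17.2]
contact_force: [-0.6, 0.2, -0.9]
gripper_width: 0.0877
gripper_force: 0.0
```

```bash
python3 xs.py; python3 fl.py; python3 - <<'E'
from h import *
S=np.array([.528,.0256]);d=np.array([np.cos(np.radians(-17.2)),np.sin(np.radians(-17.2))]);n=np.array([-d[1],d[0]])
for k in range(2):
    c,P,ok=wcloud();hsv=cv2.cvtColor(c['pixels'],cv2.COLOR_RGB2HSV);xs=(P[...,:2]-S)@d;ys=(P[...,:2]-S)@n
    o=ok&(hsv[...,1]>170)&(hsv[...,0]<16)&(np.hypot(xs,ys)<.08)&(P[...,2]>.08)&(P[...,2]<.15)
    Q=np.c_[xs[o],ys[o]];h=cv2.convexHull(Q.astype(np.float32));print('cover',len(Q),cv2.minEnclosingCircle(h),np.median(P[o][:,2]),np.linalg.lstsq(np.c_[Q,np.ones(len(Q))],P[o][:,2],rcond=None)[0].round(4))
E
```

```text
t 36.95 xs,ys,z 0.0007 -0.0005 0.3147 Fx,z -0.64 -0.88 M [-0.01  0.05  0.04] 0.0877
wrist 920 x range [-0.03   0.034] angle deg -0.5 z@0 0.1892
scene 91 x range [-0.0328  0.0325] angle deg 0.1 z@0 0.1896
side 99 x range [-0.0334  0.0312] angle deg -0.7 z@0 0.1894
cover 1773 ((-0.00030922170844860375, -0.0002546815085224807), 0.05001675337553024) 0.1108767103141498 [0.0127 0.0008 0.1108]
cover 1784 ((-0.000294216355541721, -0.000185418946784921), 0.050032906234264374) 0.11091513581727086 [0.0123 0.0016 0.1109]
```

```bash
python3 -c "
from plant import r; print(r.close_job())"
```

```text
the job is handed in; nothing more can be done
None
```

The filter is out of the pot and hanging still and level on the hook by its bail, with the flap shut behind it and the gripper clear; I handed it in at about 37 s. The first 40 N grip slipped on the bail. I never measured the expected 40–80° of turn: the bail moved only a few degrees before about 2.9 Nm met a firm stop. I then backed off about 5° and it lifted out at about its own weight.

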